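Set the engraving depth with the play taken up

ROBOT

A 6-joint arm with a two-finger parallel gripper is mounted at the origin on the work surface. World frame = base frame: x ahead of the robot, y to its left, z up, the work surface at z = 0. Lengths are in m, angles in rad, forces in N, time in s.
With the tool pointing down it reaches from about 0.275 to 0.75 m from the base axis. Payload 10.2 kg.
Tool frame: the origin (TCP) lies at the very end of the fingers, on their centre line; the grasp point (between the pads) lies 19 mm behind it; z points along the fingers, y is the line along which they close (so a half turn about z gives the same grasp; the last joint's range is limited). The gripper opens to 85 mm and grips with 20 to 120 N. Pads are 22 mm wide; open, the fingers measure 114 mm over their backs; the gripper's body (76 mm by 85 mm) begins 54 mm behind the grasp point. The pads swing forward as they close: fully open they stand 13 mm farther back than shut.
Start: joints at [-1.536, 0.313, 1.498, -0, 1.331, -0.223], TCP at [0.134, -0.508, 0.231] pointing down, gripper open.
Joint ranges: [-2.94, 2.94], [-0.97, 2.17], [0.19, 2.56], [-1.23, 4.37], [0.02, 3.11], [-2.88, 2.88]. Speed limits (rad/s): [2.39, 2.39, 3.01, 3.14, 3.14, 3.14].

INTERFACE

Orientations are given as a rotation vector (axis times angle).
In Python, from cell import env, imaging, nets gives the robot as it stands. The module is installed in compiled form; this text tells all that it offers.
- The arm moves only by the tool jog_arm, never from a script. Its argument "rows" is a list of rows, each a list of 2 entries, a list of its own where there are three numbers: the shift along the world's x, y, z in mm, then the turn, a rotation vector about the world's x, y, z in rad. In form: [[[dx, dy, dz], [wx, wy, wz]], ...]. A call has 1 to 10 rows; each row shifts and turns the commanded pose from where the row before left it; what a row does not reach is not made up. A row lasts 1/8 s, in which the tool goes at most 62.5 mm and 10.7 degrees, less where a joint would pass 70% of its speed; a pose out of reach is approached as far as the arm can. A call is refused whole if a number of a shift passes 62.5 or a number of a turn 0.188, either way. A call with a gripper value outside its range is refused whole. "fingers" is the closure, from -1 (fully open) to 1 (shut), so that 0 is half open, set as the call begins (left out, the last holds). The fingers move at their own pace and stop on an object; "squeeze" is the grip in N (left out, the last holds). Time passes only in rows, so rows that do not move let the fingers close. It gives the time, the measured TCP pose, the force, the opening and the grip force at its end, in the units of the state.
- env.get_obs(): the state, without advancing time (a new reading comes with each control period).
- imaging.grab_frame(name): name is "side" or "top" or "wrist"; returns a dict with "frame" (420x560x3 uint8, red, green, blue), "intrinsics" (3x3 intrinsics, pixels), "dist_coeffs" ([k1, k2, p1, p2, k3] as OpenCV has them; the pictures are not rectified), "R" (3x3) and "t" (3): a world point X has camera coordinates R X + t; the wrist camera has in their place "mount" (4x4, takes a point from camera to tool coordinates, whose origin is the TCP and whose axes are the flange's). Camera axes: x right, y down, z forward; pixel columns grow to the right and rows downward; lengths in m; the calibration is good to about 2 mm. A picture is of the moment at which its call begins: read the wrist's pose just before it. There is no depth.
- env.finish_job(): hands the job in; it is judged then, once.
Trained networks look in a picture, given as the dict that the camera call returned (one of the last four; its "shot" number tells which), for a name from the list of things; names that differ only in an ending like _2 or _b are one class to them, and where a whole thing is asked for, a point or a joint stands for the part that bears it (a point fixed in the world has none). Each returns a list of dicts, best first, with "p" (0 to 1); they miss things now and then, are a little off and sometimes report something else, mostly with a low value. They report only what shows in the picture. A call takes as long as a camera call.
- nets.find_in(label, picture): "centre" ([column, row] as shares, 0 to 1, of the picture: columns of its width, rows of its height, amid what is visible of it).
The state is a dict: "t": time; "joints": joint angles; "qd": joint speeds; "joint_torque": joint torques, N m; "position": TCP position; "ee_rot": TCP orientation; "wrist_force": force on the tool from outside, world axes, zero at the start; "torque": the same for the moment, N m; "width": opening from 0.0 (shut) to 1.0 (fully open); "gripper_force": force on a finger pad.
Only numpy, scipy, OpenCV 4.12 (cv2) and the standard library are available. Lean on these libraries where they do the work, as an engineer would, in place of code of your own. Each camera call takes 0.05 s, during which the arm holds its last target. There are 200 camera calls.

TASK

Set the depth of the engraving stand, the one with the bar knob on a round dial, allowing for the play in its screw: turn the knob clockwise past the single stud on the dial until its pointer is between the pair of studs, then turn it back anticlockwise until the pointer stands at the single stud, and stop there without going past it. Leave the knob standing at the single stud and let go.

Things in the scene. Friction and masses are not known exactly. Their poses are not given: they have to be found in the camera images.
- depth_knob (a joint): Angle (rad) of the black bar knob on the grey engraving stand; grows clockwise seen from above, stops at 0 and 1.4, starts between 0 and 0.25. At 0.60 the pointer stands at the dial's single stud (the setting); the studs of the pair are at 1.05 and 1.25 (middle 1.15). It stays where it is left and takes about 0.12 N m to turn.
- knob_grip (a point): Point on the knob axis (vertical) at gripping height, 31 mm above the flat dial (radius 70 mm, 166 mm above the table). The knob is a bar 56 mm long, 16 mm thick, 9 to 45 mm above the dial, on a hub 10 mm high, 44 mm wide. The point turns with it: x along the bar to its pointer (black needle, reaching 52 mm from the axis; white line on top), y across the bar, z up. The stand is fixed to the table.
- set_stud (a point): The single small dark stud on the dial, 7 mm in diameter and 5 mm high, 58 mm from the knob's axis; this point is at its mid-height. The pair of studs, alike in size, lies at the same radius, 0.45 and 0.65 rad farther clockwise.
- head (a joint): Drop (m) of the stand's spindle head below its top position, 0 to 0.018; starts at 0. The screw drives it 12 mm per rad of knob with 0.35 rad of play: turning clockwise its drop is 0.012 x (knob - 0.35); turning back, it stands still for 0.35 rad, then rises with drop = 0.012 x knob. Stiff slide: it stays where the screw leaves it.

How it is judged:
By the outcome, as a careful person would: the job done as asked, in the order asked, and still so for the second after the job is handed in, with the robot touching nothing.
It also fails if it takes over 32 s, if anything falls off the work surface, if the arm or the gripper's body presses on something with over 40 N, if the wrist force passes 120 N, or if a joint passes its speed limit or range.

## Working session

There is one attempt and no reset: what is moved stays moved. The work goes in short steps, Python scripts to look and compute and a tool call to move; the robot and the scene stay as the last step left them, time stands still between calls to the robot, and variables do not carry over. Pictures are saved under pics/ and viewed, at most 10 in all, crops included, and the job is handed in when it is done.

Besides the shell and the picture viewer there is one more tool, called after "Request:" as name([rows], argument=value, ...), one row to a line, values as JSON. jog_arm: Moves the arm, as the interface text tells. Its arguments: {"type":"object","properties":{"rows":{"type":"array"},"fingers":{"type":"number"},"squeeze":{"type":"number"}},"required":["rows"]}

```bash
mkdir -p pics
cat > h.py <<'E'
import numpy as np, cv2
from cell import env, imaging, nets
def ray(p,uv):
    n=cv2.undistortPoints(np.array([[uv]],float),np.array(p["intrinsics"]),np.array(p["dist_coeffs"])).ravel()
    R=np.array(p["R"]);t=np.array(p["t"]); return -R.T@t, R.T@np.array([n[0],n[1],1])
def onz(p,uv,z):
    o,d=ray(p,uv); return o+d*(z-o[2])/d[2]
def proj(p,X):
    R=np.array(p["R"]);t=np.array(p["t"])
    return cv2.projectPoints(np.array(X,float).reshape(-1,3),cv2.Rodrigues(R)[0],t,np.array(p["intrinsics"]),np.array(p["dist_coeffs"]))[0].reshape(-1,2)
def wristcam(p,o):
    M=np.array(p["mount"]);T=np.eye(4);T[:3,:3]=cv2.Rodrigues(np.array(o["ee_rot"],float))[0];T[:3,3]=o["position"]
    W=np.linalg.inv(T@M);p["R"]=W[:3,:3];p["t"]=W[:3,3];return p
E
python3 - <<'E'
from h import *
for n in("top","side"):
    p=imaging.grab_frame(n);cv2.imwrite(f"pics/{n}.png",p["frame"][:,:,::-1])
    for l in("depth_knob","knob_grip","set_stud"):
        for r in nets.find_in(l,p)[:3]:
            uv=np.array(r["centre"])*[560,420];print(n,l,round(r["p"],2),uv.round(1),onz(p,uv,.197).round(3))
o=env.get_obs();print(o)
E
```

```text
top depth_knob 0.63 [184.1 263.5] [0.452 0.176 0.197]
top knob_grip 0.58 [186.  264.1] [0.451 0.172 0.197]
top set_stud 0.94 [197.3 247.7] [0.484 0.149 0.197]
side depth_knob 0.96 [197.8 185.8] [0.451 0.162 0.197]
side depth_knob 0.29 [212.9 228.8] [ 0.441 -0.004  0.197]
side knob_grip 0.81 [198.3 184.5] [0.454 0.167 0.197]
side set_stud 0.63 [214.5 225.8] [0.446 0.004 0.197]
side set_stud 0.33 [242.  211.8] [0.505 0.028 0.197]
{'t': 0.4, 'joints': array([-1.53642268e+00,  3.13018881e-01,  1.49782062e+00, -5.01139005e-06,
        1.33099782e+00, -2.23391218e-01]), 'qd': array([-7.91350110e-05,  2.61473020e-04, -1.34438869e-03,  1.63306999e-03,
       -1.44445932e-03, -4.97446694e-04]), 'joint_torque': array([-2.89531345e-03, -4.11818361e+01, -2.59666944e+01, -2.03452964e-04,
        1.21498088e-03, -7.67928100e-06]), 'position': array([ 0.13382314, -0.50762049,  0.23118786]), 'ee_rot': array([-3.11529449e+00, -4.03746590e-01, -2.86545779e-05]), 'wrist_force': array([0.29799304, 0.26666195, 0.32020312]), 'torque': array([ 0.03949948, -0.01140099,  0.00553991]), 'gripper_force': 0.0, 'width': 1.0026350488633977}
```

View pics/top.png

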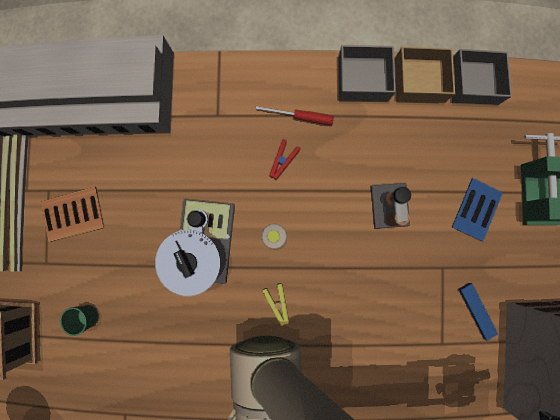

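The top view shows the dial at about (187,263), with the knob bar pointing up-left to (178,240). The head column is at (197,218) and the studs are near (197,240).

Run:
```python
import cv2,numpy as np
a=cv2.imread("pics/top.png")[190:310,140:250];b=cv2.imread("pics/side.png")[110:290,110:310]
a=cv2.resize(a,(400,436),interpolation=2);b=cv2.resize(b,(400,360),interpolation=2)
c=np.zeros((436,800,3),np.uint8);c[:436,:400]=a;c[:360,400:]=b;cv2.imwrite("pics/c1.png",c)
from h import *
p=imaging.grab_frame("top")
for uv in [(187,263),(178,240)]:print(onz(p,uv,.166))
print(onz(p,(197,218),.2))
```

```text
[0.45083361 0.17717746 0.166     ]
[0.49917821 0.19729148 0.166     ]
[0.544659  0.1496089 0.2      ]
```

View pics/c1.png

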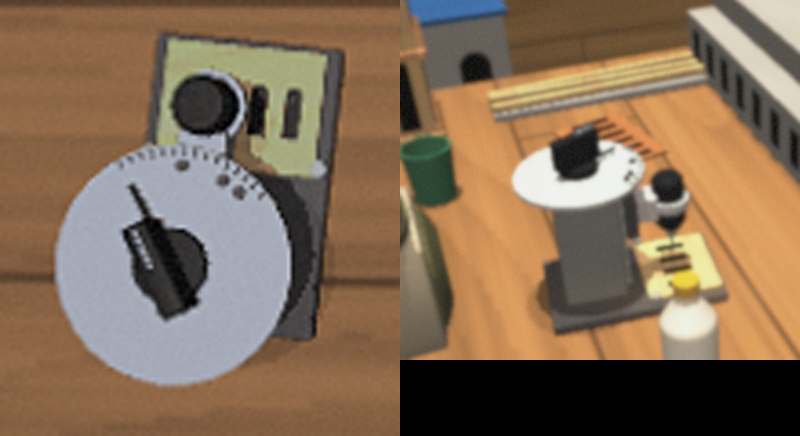

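The knob sits at about (0.451, 0.177) and the bar points at about 0.4–0.5 rad. I'll go to a hover above it while turning the tool to match.

Request:
jog_arm([
  [[17.5,38,13],[0,0,0.182]],
  [[17.5,38,13],[0,0,0.182]],
  [[17.5,38,13],[0,0,0.182]],
  [[17.5,38,13],[0,0,0.182]],
  [[17.5,38,13],[0,0,0.182]],
  [[17.5,38,13],[0,0,0.182]],
  [[17.5,38,13],[0,0,0.182]],
  [[17.5,38,13],[0,0,0.182]],
  [[17.5,38,13],[0,0,0.182]],
  [[17.5,38,13],[0,0,0.182]],
], fingers=-1)

```text
t: 1.7
position: [0.3091, -0.1263, 0.3619]
ee_rot: [1.585, 2.711, -0.0]
wrist_force: [0.7, 0.3, 0.7]
width: 1.002
gripper_force: 0.0
```

Request:
jog_arm([
  [[17.5,38,0],[0,0,0.182]],
  [[17.5,38,0],[0,0,0.182]],
  [[17.5,38,0],[0,0,0.182]],
  [[17.5,38,0],[0,0,0.182]],
  [[17.5,38,0],[0,0,0.182]],
  [[17.5,38,0],[0,0,0.182]],
  [[17.5,38,0],[0,0,0.182]],
  [[17.5,38,0],[0,0,0.182]],
  [[0,0,0],[0,0,0]],
  [[0,0,0],[0,0,0]],
])

```text
t: 2.95
position: [0.4486, 0.176, 0.3613]
ee_rot: [0.61, -3.082, 0.0]
wrist_force: [-0.3, -0.4, 0.0]
width: 0.998
gripper_force: 0.0
```

```bash
cat > w.py <<'E'
from h import *
import sys
o=env.get_obs();p=wristcam(imaging.grab_frame("wrist"),o);cv2.imwrite(f"pics/{sys.argv[1]}.png",p["frame"][:,:,::-1])
R=cv2.Rodrigues(o["ee_rot"])[0]
print(o["t"],o["position"],o["joints"],"yaw y",np.arctan2(R[1,1],R[0,1]),"z",R[:,2],"cam",-np.array(p["R"]).T@p["t"])
for l,z in(("knob_grip",.2),("set_stud",.1685)):
    for r in nets.find_in(l,p)[:3]:
        uv=np.array(r["centre"])*[560,420];print(l,round(r["p"],2),uv.round(1),onz(p,uv,z).round(4))
E
python3 w.py w1
```

```text
2.95 [0.44863634 0.17595329 0.36126268] [ 1.30173095e-01  1.57295047e-01  1.36133174e+00 -2.78348996e-04
  1.62322037e+00 -1.83133165e+00] yaw y 1.9614902270426502 z [-2.16270014e-04 -3.08651047e-04 -9.99999929e-01] cam [0.37055481 0.14285747 0.50371807]
knob_grip 0.77 [280.4 190.8] [0.4494 0.176  0.2   ]
knob_grip 0.46 [236. 248.] [0.5194 0.1579 0.2   ]
set_stud 0.55 [274.6 184.1] [0.4533 0.1714 0.1685]
```

View pics/w1.png

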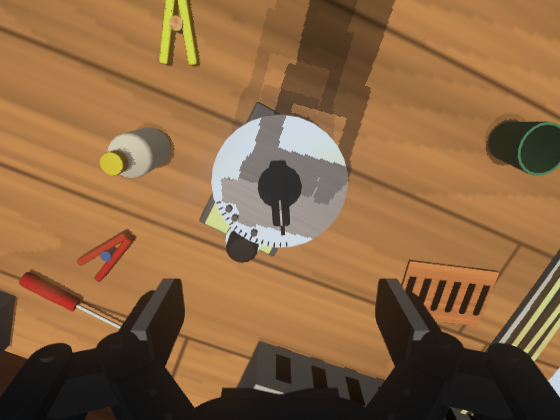

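The wrist view shows the dial centred near (280,181) and the pointer tip at (283,235). The single stud is at (253,233), and the pair is at (235,217) and (229,208).

```bash
cat > m.py <<'E'
from h import *
import sys
def dial(p):
    g=p["frame"].astype(int)
    # fit model: search centre maximizing bluish/whitish inside vs outside circle edge contrast
    a=cv2.GaussianBlur(p["frame"],(3,3),0).astype(float); f=a[:,:,2]-a[:,:,0]
    th=np.linspace(0,2*np.pi,120,endpoint=False)
    def s(c):
        v=[]
        for r in(.066,.074):
            uv=proj(p,np.c_[c[0]+r*np.cos(th),c[1]+r*np.sin(th),np.full(120,.166)]).astype(np.float32)
            v.append(cv2.remap(f.astype(np.float32),uv[:,0].copy(),uv[:,1].copy(),1).ravel())
        return (np.clip(v[0]-v[1],0,40)).mean()
    best=max(((s((x,y)),x,y) for x in np.arange(.435,.466,.001) for y in np.arange(.162,.192,.001)))
    return best
E
python3 - <<'E'
from m import *
o=env.get_obs();p=wristcam(imaging.grab_frame("wrist"),o)
q=imaging.grab_frame("top")
print(dial(q))
b=dial(p);print(b);c=np.array(b[1:])
print(onz(p,(280,181.5),.166))
for n,uv,z in(("tip",(283,235),.18),("set",(253,233),.171),("p1",(235,217),.171),("p2",(229,208),.171)):
    d=onz(p,uv,z)[:2]-c;print(n,np.hypot(*d),np.arctan2(d[1],d[0]))
x,y=[int(v) for v in proj(p,[*c,.166])[0]]
cv2.imwrite("pics/w2.png",cv2.resize(p["frame"][y-75:y+75,x-90:x+90,::-1],(720,600),interpolation=2));print(x,y)
E
```

```text
(np.float32(28.702547), np.float64(0.451), np.float64(0.17800000000000002))
(np.float32(36.98899), np.float64(0.45), np.float64(0.17600000000000002))
[0.4495478  0.17534744 0.166     ]
tip 0.05233703756142849 0.44000464843629433
set 0.06109253861626794 -0.10290659579052008
p1 0.059205904202517895 -0.5303272960139
p2 0.058914147804315226 -0.723766592736461
280 182
```

View pics/w2.png

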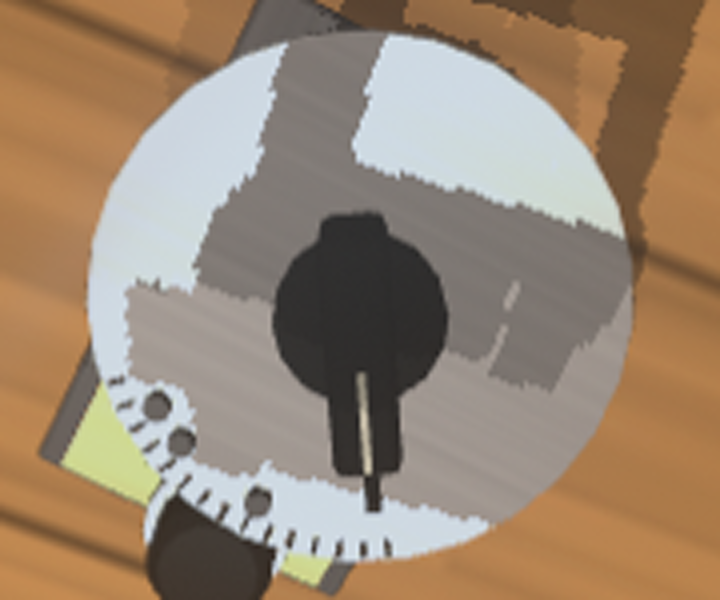

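Request:
jog_arm([
  [[1.5,0.5,-40],[0,0,0.05]],
  [[0,0,-40],[0,0,0]],
  [[0,0,-40],[0,0,0]],
  [[0,0,-25],[0,0,0]],
  [[0,0,-20],[0,0,0]],
  [[0,0,-14],[0,0,0]],
  [[0,0,0],[0,0,0]],
  [[0,0,0],[0,0,0]],
])

```text
t: 4.2
position: [0.4507, 0.1768, 0.1831]
ee_rot: [-0.688, 3.064, -0.0]
wrist_force: [0.4, 1.0, -0.5]
width: 0.999
gripper_force: 0.0
```

Request:
jog_arm([
  [[0,0,0],[0,0,0]],
  [[0,0,0],[0,0,0]],
  [[0,0,0],[0,0,0]],
  [[0,0,0],[0,0,0]],
  [[0,0,0],[0,0,0]],
  [[0,0,0],[0,0,0]],
], fingers=1, squeeze=50)

```text
t: 4.95
position: [0.4506, 0.1764, 0.1826]
ee_rot: [-0.689, 3.065, -0.002]
wrist_force: [0.2, -5.1, 3.8]
width: 0.176
gripper_force: 49.8
```

```bash
python3 w.py w3; python3 -c "
from h import *;o=env.get_obs();print(o['wrist_force'],o['torque'],o['width'],o['gripper_force'])"
```

```text
4.95 [0.45055193 0.17638319 0.18259621] [ 1.30936965e-01  2.68557032e-01  1.69046906e+00 -1.06717640e-03
  1.18212968e+00 -1.88157144e+00] yaw y 2.012912544255106 z [ 5.62278967e-04 -9.22060967e-04 -9.99999417e-01] cam [0.37411568 0.13940379 0.32501509]
knob_grip 0.78 [281.6 284.9] [0.4426 0.1726 0.2   ]
set_stud 0.97 [277.1 232.4] [0.4339 0.1661 0.1685]
[-0.61357192 -5.21536725  4.06304411] [-0.79276714  0.12709123  0.03452096] 0.1812985954224018 49.77065920829773
```

View pics/w3.png

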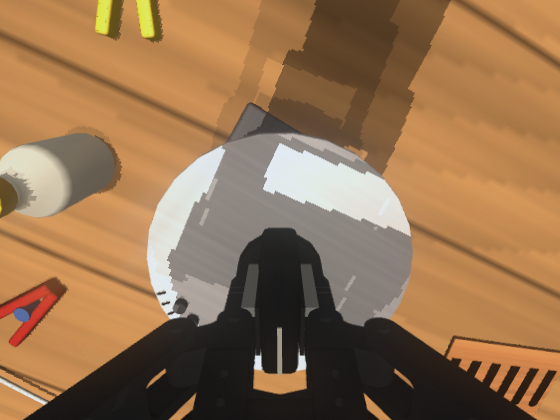

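The fingers hold the bar squarely, with the white line centred between the pads at (280,350). Now I'll turn clockwise.

Request:
jog_arm([
  [[0,-0.5,0],[0,0,-0.107]],
  [[0,-0.5,0],[0,0,-0.107]],
  [[0,0,0],[0,0,-0.107]],
  [[0,0,0],[0,0,-0.107]],
  [[0,0,0],[0,0,-0.107]],
  [[0,0,0],[0,0,-0.107]],
  [[0,0,0],[0,0,-0.107]],
  [[0,0,0],[0,0,-0.107]],
  [[0,0,0],[0,0,-0.107]],
  [[0,0,0],[0,0,-0.107]],
])

```text
t: 6.35
position: [0.4508, 0.1787, 0.1826]
ee_rot: [0.975, 2.986, 0.011]
wrist_force: [3.7, 16.2, 0.5]
width: 0.18
gripper_force: 49.5
```

Request:
jog_arm([
  [[0,0,0],[0,0,0]],
  [[0,0,0],[0,0,0]],
  [[0,0,0],[0,0,0]],
])

```text
t: 6.72
position: [0.4508, 0.1787, 0.1826]
ee_rot: [0.97, 2.988, 0.011]
wrist_force: [3.1, 16.1, -0.6]
width: 0.18
gripper_force: 49.5
```

```bash
python3 w.py w4
python3 - <<'E'
from h import *
o=env.get_obs();print(o['wrist_force'],o['torque'],o['width'],o['gripper_force'])
q=imaging.grab_frame("top")
a=cv2.resize(q["frame"][210:310,130:250,::-1],(480,400),interpolation=2)
b=cv2.resize(cv2.imread("pics/w4.png"),(320,240));c=np.zeros((400,800,3),np.uint8);c[:,:480]=a;c[:240,480:]=b;cv2.imwrite("pics/c4.png",c)
E
```

```text
6.725 [0.45079861 0.1786535  0.18260894] [ 0.13179914  0.26839044  1.69067145  0.00661517  1.17928131 -0.81365741] yaw y 0.9429360235979275 z [ 0.00242529  0.00648958 -0.999976  ] cam [0.38208181 0.22635441 0.32519028]
knob_grip 0.57 [281.9 285.5] [0.4448 0.183  0.2   ]
set_stud 0.91 [278.6 234.6] [0.4361 0.1878 0.1685]
set_stud 0.31 [282.  286.2] [0.4609 0.1719 0.1685]
[ 1.85665954 15.74040154 -0.93409446] [ 2.61651686 -0.55261015  0.02433675] 0.1761800993800433 49.50668156147003
```

View pics/c4.png

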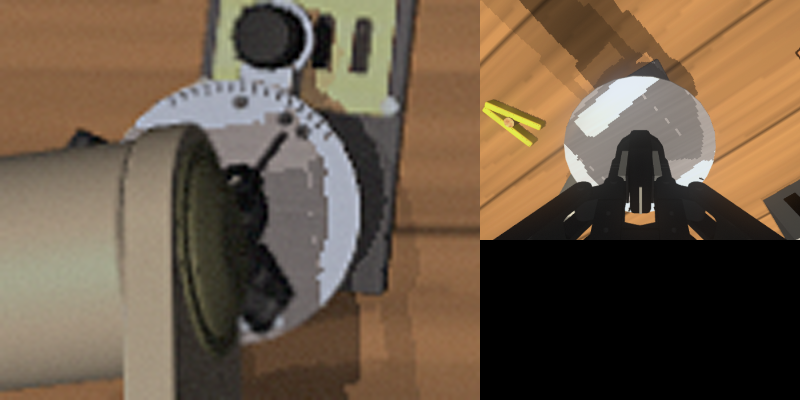

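The top view shows the pointer tip at about pixel (201,243) and the pair of studs at (201.5,239.5) and (205.8,242.8). The single stud is at about (190,235.5).

Run:
```python
from m import *
q=imaging.grab_frame("top")
S=[(190,235.5),(201.5,239.4),(205.7,242.8)]
tips=(201,243);base=(130+262/4,210+170/4)
from scipy.optimize import least_squares
W=[onz(q,s,.1685)[:2] for s in S]
f=lambda v:np.ravel([v[:2]+.058*np.array([np.cos(v[2]-k),np.sin(v[2]-k)])-w for k,w in zip((.6,1.05,1.25),W)])
for c in [(.451,.178),(.4527,.1774)]:
    for w in W: d=w-c;print("stud",np.hypot(*d),np.arctan2(d[1],d[0]))
    for z in(.175,.18,.185):
        d=onz(q,tips,z)[:2]-c;e=onz(q,tips,z)-onz(q,base,z);print(z,np.hypot(*d),np.arctan2(d[1],d[0]),np.arctan2(e[1],e[0]))
```

```text
stud 0.058382496160248855 -0.12066282084811786
stud 0.059202601954162666 -0.5658140496279279
stud 0.059203365163085796 -0.759908427688178
0.175 0.05330864939792324 -0.6474261930038993 -0.5182828347931449
0.18 0.05402622855003055 -0.6619393854284472 -0.5182828347931455
0.185 0.054754887750740486 -0.6760692157039261 -0.5182828347931449
stud 0.056623984638518345 -0.11375742285847736
stud 0.05744730766940279 -0.572862026070922
stud 0.057562430606615096 -0.7726968769478917
0.175 0.05159367925384607 -0.6580235609280484 -0.5182828347931449
0.18 0.052319599746378904 -0.6728651498667911 -0.5182828347931455
0.185 0.05305672800729853 -0.6872974505186333 -0.5182828347931449
```

The tip is midway between the pair, at a knob angle of about 1.147. I'll turn back most of the way, stopping a little short of the stud, then check.

Request:
jog_arm([
  [[0,0.5,0],[0,0,0.1]],
  [[0,0.5,0],[0,0,0.1]],
  [[0,0.5,0],[0,0,0.1]],
  [[0,0.3,0],[0,0,0.1]],
  [[0,0,0],[0,0,0.07]],
  [[0,0,0],[0,0,0.045]],
  [[0,0,0],[0,0,0]],
  [[0,0,0],[0,0,0]],
  [[0,0,0],[0,0,0]],
])

```text
t: 8.1
position: [0.4503, 0.1778, 0.1826]
ee_rot: [0.179, 3.136, 0.0]
wrist_force: [-1.1, -2.1, 5.2]
width: 0.18
gripper_force: 50.4
```

```bash
python3 w.py w5
python3 - <<'E'
from h import *
o=env.get_obs();print(o['wrist_force'],o['torque'],o['width'],o['gripper_force'])
q=imaging.grab_frame("top")
a=cv2.resize(q["frame"][220:270,160:230,::-1],(560,400),interpolation=2)
b=cv2.resize(cv2.imread("pics/w5.png"),(240,180));c=np.zeros((400,800,3),np.uint8);c[:,:560]=a;c[:180,560:]=b;cv2.imwrite("pics/c5.png",c)
E
```

```text
8.1 [0.45034628 0.17776211 0.18257318] [ 1.33256368e-01  2.69159019e-01  1.68973317e+00  2.20476469e-04
  1.18239039e+00 -1.32390419e+00] yaw y 1.4570771223367986 z [ 2.80220384e-04  2.43443021e-04 -9.99999931e-01] cam [0.36637582 0.18633097 0.32498056]
knob_grip 0.67 [280.4 288.5] [0.4438 0.1778 0.2   ]
set_stud 0.72 [279.3 235.2] [0.4329 0.1786 0.1685]
[-2.11250832 -2.13361881  5.27991692] [-0.25689329  0.27973105 -0.04263225] 0.1778036394714803 50.43395698070526
```

View pics/c5.png

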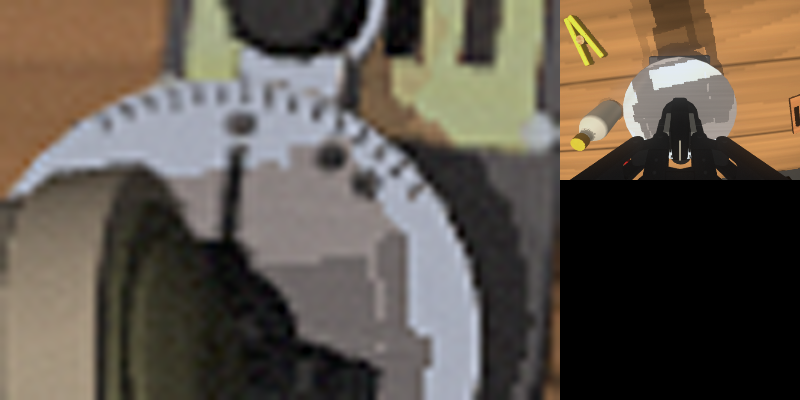

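The pointer tip is at top pixel (189.6,238.7), just under the single stud at (190.0,235.5).

Run:
```python
from m import *
q=imaging.grab_frame("top")
S=[(190,235.5),(201.4,239.5),(205.5,243)]
W=np.array([onz(q,s,.1685)[:2] for s in S])
from scipy.optimize import least_squares
f=lambda v:np.ravel([v[:2]+.058*np.array([np.cos(v[2]-k),np.sin(v[2]-k)])-w for k,w in zip((.6,1.05,1.25),W)])
r=least_squares(f,[.451,.177,.5]);print(r.x,np.abs(r.fun).max())
for c,z0 in[(r.x[:2],r.x[2]),((.451,.178),.485)]:
  for t in((189.6,238.75),(201,243)):
    for z in(.175,.18,.185):
        d=onz(q,t,z)[:2]-c;print(t,z,np.hypot(*d).round(4),"knob",z0-np.arctan2(d[1],d[0]))
```

```text
[0.45139912 0.17728489 0.4924159 ] 0.00020803550342393673
(189.6, 238.75) 0.175 0.0513 knob 0.6318645048814643
(189.6, 238.75) 0.18 0.0515 knob 0.654821260004564
(189.6, 238.75) 0.185 0.0517 knob 0.6775677366015275
(201, 243) 0.175 0.0526 knob 1.1335696925657353
(201, 243) 0.18 0.0533 knob 1.1483716906944257
(201, 243) 0.185 0.054 knob 1.1627797554276729
(189.6, 238.75) 0.175 0.0518 knob 0.6370604819123828
(189.6, 238.75) 0.18 0.052 knob 0.6597377585910955
(189.6, 238.75) 0.185 0.0523 knob 0.6821968378308501
(201, 243) 0.175 0.0533 knob 1.1324261930038992
(201, 243) 0.18 0.054 knob 1.146939385428447
(201, 243) 0.185 0.0548 knob 1.1610692157039262
```

About 0.64 now. I'll turn a further 0.025, release, rise and look unobstructed.

Request:
jog_arm([
  [[0,0,0],[0,0,0.015]],
  [[0,0,0],[0,0,0.01]],
  [[0,0,0],[0,0,0]],
  [[0,0,0],[0,0,0]],
  [[0,0,0],[0,0,0]],
])

```text
t: 8.98
position: [0.4503, 0.1777, 0.1826]
ee_rot: [0.139, 3.138, 0.0]
wrist_force: [-1.8, -2.8, 5.3]
width: 0.177
gripper_force: 50.5
```

Request:
jog_arm([
  [[0,0,0],[0,0,0]],
  [[0,0,0],[0,0,0]],
  [[0,0,0],[0,0,0]],
  [[0,0,0],[0,0,0]],
  [[0,0,0],[0,0,0]],
  [[0,0,10],[0,0,0]],
  [[0,0,20],[0,0,0]],
  [[0,0,30],[0,0,0]],
  [[0,0,30],[0,0,0]],
  [[0,0,20],[0,0,0]],
], fingers=-1)

```text
t: 10.22
position: [0.4505, 0.1777, 0.2945]
ee_rot: [0.138, 3.136, 0.001]
wrist_force: [-0.6, -0.3, -0.8]
width: 1.002
gripper_force: 0.0
```

```bash
python3 w.py w6
python3 - <<'E'
from h import *
o=env.get_obs()
p=wristcam(imaging.grab_frame("wrist"),o)
u=proj(p,[.4515,.177,.19])[0].astype(int);x=max(u[0]-100,0);y=max(u[1]-75,0);print(x,y)
cv2.imwrite("pics/c6.png",cv2.resize(p["frame"][y:y+150,x:x+200,::-1],(800,600),interpolation=2))
E
```

```text
10.225 [0.45050536 0.17768541 0.29447295] [ 1.33153691e-01  1.80718294e-01  1.50232775e+00  1.26878970e-05
  1.45623124e+00 -1.34985563e+00] yaw y 1.4830084683010896 z [ 2.29320148e-03  3.19883024e-04 -9.99997319e-01] cam [0.3660278  0.18406475 0.43671059]
knob_grip 0.64 [280. 210.] [0.4476 0.1773 0.2   ]
set_stud 0.94 [279.8 200.7] [0.4504 0.1769 0.1685]
180 136
```

View pics/c6.png

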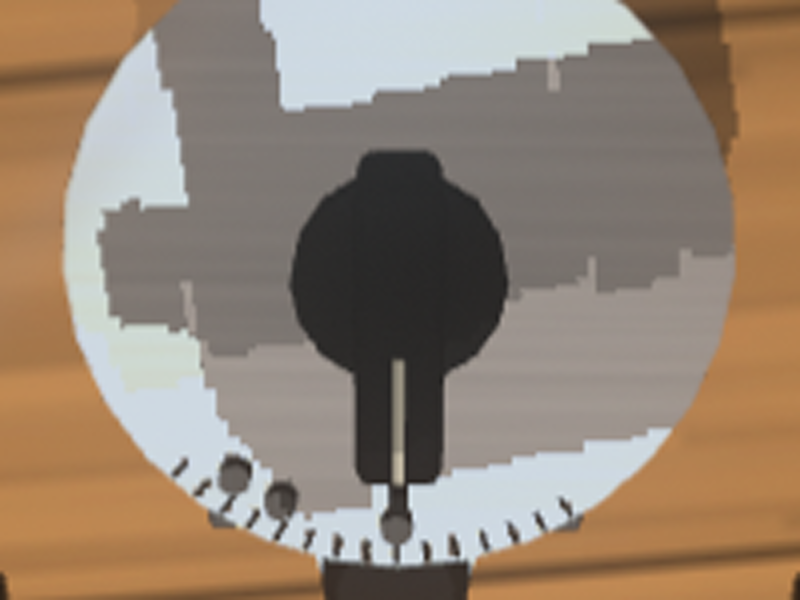

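The pointer (398.5,495 in the crop) lines up with the single stud (397,527) and its tick. I'll put numbers on it.

Run:
```python
from m import *
from scipy.optimize import least_squares
o=env.get_obs();p=wristcam(imaging.grab_frame("wrist"),o)
g=lambda x,y:(180+x/4-.375,136+y/4-.375)
W=np.array([onz(p,g(*s),.171)[:2] for s in((397,527),(281,500),(235.5,476))])
f=lambda v:np.ravel([v[:2]+.058*np.array([np.cos(v[2]-k),np.sin(v[2]-k)])-w for k,w in zip((.6,1.05,1.25),W)])
r=least_squares(f,[.451,.177,.5]);c=r.x[:2];print(r.x,np.abs(r.fun).max(),dial(p))
L=[onz(p,g(*s),.211)[:2] for s in((398.5,362),(398.5,484))];d=L[1]-L[0];a=np.arctan2(d[1],d[0])
print("white line",a,r.x[2]-a)
for z in(.175,.18):
  for cc in(c,dial(p)[1:]):
    d=onz(p,g(398.5,500),z)[:2]-cc;e=W[0]-cc;print(z,np.hypot(*d),.6+np.arctan2(e[1],e[0])-np.arctan2(d[1],d[0]))
```

```text
[0.45080343 0.17721465 0.49275383] 0.00028075369215008195 (np.float32(38.30338), np.float64(0.45), np.float64(0.17500000000000002))
white line -0.08904940990833182 0.5818032371469453
0.175 0.049401940260758684 0.597142459159916
0.175 0.05001466060695764 0.5904574272642559
0.18 0.04681283372731252 0.5981034426042506
0.18 0.047426242484852096 0.5889072610467023
```

```bash
python3 -c "
from cell import env
print(env.finish_job())"
```

```text
the job is handed in; nothing more can be done
None
```

The job is handed in: I turned the knob clockwise to about 1.15, between the pair of studs, then back anticlockwise to the single stud (0.60). The final reading was 0.58–0.61, too coarse to rule out a very slight overshoot. The gripper let go and is clear, at about 10 s on the robot's clock.

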